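# Check that the rollers of the bench track turn freely

### The arm

A 6-joint arm with a two-finger parallel gripper is mounted at the origin on the work surface. World frame = base frame: x ahead of the robot, y to its left, z up, the work surface at z = 0. Lengths are in mm, angles in degrees, forces in N, time in s.
With the tool pointing down it reaches from about 350 to 850 mm from the base axis. Payload 8.1 kg.
Tool frame: the origin (TCP) lies midway between the tips of the shut fingers; the grasp point (between the pads) lies 19 mm behind it; x points along the fingers, y is the direction in which the jaws open and shut, and the axes are right-handed (so a half turn about x gives the same grasp; the last joint's range is limited). The gripper opens to 85 mm and grips with 20 to 120 N. Pads are 22 mm wide; open, the fingers measure 114 mm over their backs; the gripper's body (76 mm by 85 mm) begins 54 mm behind the grasp point. The pads swing forward as they close: fully open they stand 13 mm farther back than shut.
Start: joints at [-80.008, 7.471, 85.268, -0, 87.261, -4.893], TCP at [154.153, -579.864, 231.292] pointing down, gripper open.
Joint ranges: [-169.43, 169.43], [-51.17, 129.36], [1.28, 143.12], [-76.62, 256.62], [0, 156.53], [-152.29, 152.29]. Speed limits (degrees/s): [136.94, 136.94, 159.86, 180, 180, 180].

### API

Orientations are given as [roll, pitch, yaw] about the fixed x, y, z axes, in that order (R = Rz(yaw) Ry(pitch) Rx(roll)).
In Python, from bench import r, snapshot, workorder gives the robot as it stands.
- The arm moves only by the tool send_rows, never from a script. Its arguments are lists of equal length, an entry for each row: "offset": the shift along the tool's x, y, z in cm, a list of three; "dr": the turn, a rotation vector about the tool's x, y, z in degrees, a list of three; "grip": the opening in per cent of the stroke, from 0 (shut) to 100 (fully open). In form: {"offset": [[dx, dy, dz], ...], "dr": [[rx, ry, rz], ...], "grip": [grip, ...]}. A call has 1 to 5 rows; each row shifts and turns the commanded pose from where the row before left it, along the tool's axes as they then stand; what a row does not reach is not made up. A row lasts 1/8 s, in which the tool goes at most 62.5 mm and 10.7 degrees, less where a joint would pass 70% of its speed; a pose out of reach is approached as far as the arm can. A call with a gripper value outside its range is refused whole. The fingers move at their own pace and stop on an object; "force" is the grip in N (left out, the last holds). Time passes only in rows, so rows that do not move let the fingers close. It gives the time, the measured TCP pose, the force and the opening at its end, in the units of the state.
- r.sense(): the state, without advancing time (a new reading comes with each control period).
- snapshot(name): name is "scene" or "top"; returns a dict with "pixels" (480x640x3 uint8, red, green, blue), "fx", "fy", "cx", "cy" (pixels), "world_to_cam" (4x4, takes a point from world to camera coordinates). Camera axes: x right, y up, looking along -z (the intrinsics and any distortion apply to the point x, -y, -z); pixel columns grow to the right and rows downward; lengths in mm; the calibration is good to about 2 mm. A picture is of the moment at which its call begins. There is no depth.
- workorder.hand_in(): hands the job in, once; it reports no verdict.
The state is a dict: "time": time; "joint_pos": joint angles; "qd": joint speeds; "joint_efforts": joint torques, N m; "tool_pos": TCP position; "tcp_rot": TCP orientation; "ft_force": force on the tool from outside, world axes, zero at the start; "wrist_torque": the same for the moment, N m; "finger_gap": finger opening in mm.
Only numpy, scipy, OpenCV 4.12 (cv2) and the standard library are available. Lean on these libraries where they do the work, as an engineer would, in place of code of your own. Each camera call takes 0.05 s, during which the arm holds its last target.

### The job

Before the next load goes down the roller track, check that its rollers run freely: with the fingertips, brush lightly along the tops of the six empty rollers, one after the other from the open end of the track to the parked blue bin, so that every one of them visibly turns the way the goods travel. Do not press hard, and leave the bin and the loose fittings, can and wrench where they stand.

Things in the scene. Friction and masses are not known exactly. Their poses are not given: they have to be found in the camera images.
- track: Fixed unpowered bench-top roller track: two grey steel channels 690 mm long, 212 mm wide over all, their top edges 95 mm above the bench; nine bright steel rollers lie across between them; a yellow end stop 135 mm high closes one end, the other is open. Origin: on the bench, under its middle. y runs along it the way goods travel, open end to end stop; x across, parallel to the rollers; z up.
- row_start (a point): On top of roller 1, half-way along it: the first empty roller, next to the track's open end. Axes as the track's. Rollers are 50 mm in diameter, 156 mm long, 75 mm apart axis to axis along the track's y; all tops are 105 mm above the bench, 10 mm above the channels. A fingertip rubbing a top with 1 N turns the roller on its dry bearings; it stops soon after being let go. It does not give way downwards.
- row_end (a point): On top of roller 6, half-way along it: the last of the six empty rollers, 375 mm along the track's y from row_start (rollers 2 to 5 are between, every 75 mm). Rollers 7 to 9, beyond it, are under the parked bin.
- parked_bin: Blue open-fronted stock bin full of steel couplings, loose on the last three rollers, just short of the end stop: 138 mm across the track, 205 mm along it, 68 mm high at back and sides, 34 mm at its low front, which faces the empty rollers and stands about 52 mm beyond the axis of roller 6. Origin: centre of its underside; y along the track. Must stay where it is.
- roller1 (a joint): turn of roller 1 in its bearings (rad, unlimited); grows as its top moves towards the end stop and bin, 0 when its dark weld seam is on top
- roller2 (a joint): turn of roller 2 in its bearings (rad, unlimited); grows as its top moves towards the end stop and bin, 0 when its dark weld seam is on top
- roller3 (a joint): turn of roller 3 in its bearings (rad, unlimited); grows as its top moves towards the end stop and bin, 0 when its dark weld seam is on top
- roller4 (a joint): turn of roller 4 in its bearings (rad, unlimited); grows as its top moves towards the end stop and bin, 0 when its dark weld seam is on top
- roller5 (a joint): turn of roller 5 in its bearings (rad, unlimited); grows as its top moves towards the end stop and bin, 0 when its dark weld seam is on top
- roller6 (a joint): turn of roller 6 in its bearings (rad, unlimited); grows as its top moves towards the end stop and bin, 0 when its dark weld seam is on top
- roller1_seam (a point): middle of the thin dark weld seam along roller 1, on the surface, 25 mm from the roller's axis; it goes round with the roller
- roller2_seam (a point): middle of the thin dark weld seam along roller 2, on the surface, 25 mm from the roller's axis; it goes round with the roller
- roller3_seam (a point): middle of the thin dark weld seam along roller 3, on the surface, 25 mm from the roller's axis; it goes round with the roller
- roller4_seam (a point): middle of the thin dark weld seam along roller 4, on the surface, 25 mm from the roller's axis; it goes round with the roller
- roller5_seam (a point): middle of the thin dark weld seam along roller 5, on the surface, 25 mm from the roller's axis; it goes round with the roller
- roller6_seam (a point): middle of the thin dark weld seam along roller 6, on the surface, 25 mm from the roller's axis; it goes round with the roller
- coupling_a: plain zinc-plated conduit coupling, 49 mm in diameter, 55 mm high, standing loose on the bench on the near side of the track; origin: centre of its underside. A bystander.
- coupling_b: a second coupling like coupling_a, also standing loose on the near side of the track; origin: centre of its underside. A bystander.
- nipple: threaded conduit nipple, 73 mm in diameter, 76 mm high, standing loose on the bench on the far side of the track; origin: centre of its underside. A bystander.
- chase_nipple: small chase nipple with a hexagon head, 52 mm across, 26 mm high, loose on the bench just beyond the track's open end; origin: centre of its underside. A bystander.
- spray_can: yellow spray can with a white band and red cap, 53 mm in diameter, 190 mm high, standing loose on the near side of the track by the parked bin; origin: centre of its underside. A bystander.
- locknut: steel locknut, 58 mm across, 7 mm thick, flat on the bench on the near side of the track; origin: centre of its underside. A bystander.
- wrench: steel wrench, 180 mm long, 38 mm wide and 8 mm thick, lying loose on the bench on the far side of the track, along it; origin: its underside near the middle. A bystander.

How it is judged (in metres and radians):
On the way, in this order (a step that is already met when the one before it is completed fails the run):
1. a fingertip on the track rubs roller 1 round, its top moving towards the bin, at least 6 mm of its surface from where it started (contact force between the fingers and track above 0.2 N and velocity of joint roller1 above 0.05 rad/s and distance of roller1_seam from where it was at the start of the episode above 0.006 m), for 0.02 s.
2. a fingertip on the track rubs roller 2 round, its top moving towards the bin, at least 6 mm of its surface from where it started (contact force between the fingers and track above 0.2 N and velocity of joint roller2 above 0.05 rad/s and distance of roller2_seam from where it was at the start of the episode above 0.006 m), for 0.02 s.
3. a fingertip on the track rubs roller 3 round, its top moving towards the bin, at least 6 mm of its surface from where it started (contact force between the fingers and track above 0.2 N and velocity of joint roller3 above 0.05 rad/s and distance of roller3_seam from where it was at the start of the episode above 0.006 m), for 0.02 s.
4. a fingertip on the track rubs roller 4 round, its top moving towards the bin, at least 6 mm of its surface from where it started (contact force between the fingers and track above 0.2 N and velocity of joint roller4 above 0.05 rad/s and distance of roller4_seam from where it was at the start of the episode above 0.006 m), for 0.02 s.
5. a fingertip on the track rubs roller 5 round, its top moving towards the bin, at least 6 mm of its surface from where it started (contact force between the fingers and track above 0.2 N and velocity of joint roller5 above 0.05 rad/s and distance of roller5_seam from where it was at the start of the episode above 0.006 m), for 0.02 s.
6. a fingertip on the track rubs roller 6 round, its top moving towards the bin, at least 6 mm of its surface from where it started (contact force between the fingers and track above 0.2 N and velocity of joint roller6 above 0.05 rad/s and distance of roller6_seam from where it was at the start of the episode above 0.006 m), for 0.02 s.
At the end, for the whole second after the job is handed in: Rollers 1 to 6 have been rubbed round by the fingers in that order, each towards the bin, and each now rests with its seam at least 6 mm (about 14 degrees) from where it started; the rollers are still; the parked bin and the seven loose bystanders are within 15 mm of where they started (distance of each of roller1_seam, roller2_seam, roller3_seam, roller4_seam, roller5_seam, roller6_seam from where it was at the start of the episode above 0.006 m and velocity of joint roller1 between -0.1 and 0.1 rad/s and velocity of joint roller2 between -0.1 and 0.1 rad/s and velocity of joint roller3 between -0.1 and 0.1 rad/s and velocity of joint roller4 between -0.1 and 0.1 rad/s and velocity of joint roller5 between -0.1 and 0.1 rad/s and velocity of joint roller6 between -0.1 and 0.1 rad/s and distance of each of parked_bin, coupling_a, coupling_b, nipple, chase_nipple, spray_can, locknut, wrench from where it was at the start of the episode below 0.015 m and linear speed of parked_bin below 0.01 m/s); the robot touches nothing.
It fails at once if the fingers press on the track with more than 40 N (contact force between the fingers and track above 40 N).
It fails at once if the parked bin is moved or lifted by more than 15 mm (distance of parked_bin from where it was at the start of the episode above 0.015 m).
It fails at once if one of the loose fittings, the can or the wrench is moved or lifted by more than 15 mm, or knocked over (distance of any of coupling_a, coupling_b, nipple, chase_nipple, spray_can, locknut, wrench from where it was at the start of the episode above 0.015 m or angle between any of coupling_a, coupling_b, nipple, spray_can's own z axis and vertical above 0.3 rad).
It also fails if it takes over 35 s, if anything falls off the work surface, if the arm or the gripper's body presses on something with over 40 N, if the wrist force passes 120 N, or if a joint passes its speed limit or range.

## Working session

There is one attempt and no reset: what is moved stays moved. The work goes in short steps, Python scripts to look and compute and a tool call to move; the robot and the scene stay as the last step left them, time stands still between calls to the robot, and variables do not carry over. Pictures are saved under pics/ and viewed, and the job is handed in when it is done.

Besides the shell and the picture viewer there is one more tool, called after "Call:" by a JSON object that holds its "api" and its "payload", one argument or row to a line. send_rows: Moves the arm, as the interface text tells. Its arguments: {"type":"object","properties":{"offset":{"type":"array","items":{"type":"array","items":{"type":"number"}}},"dr":{"type":"array","items":{"type":"array","items":{"type":"number"}}},"grip":{"type":"array","items":{"type":"number"}},"force":{"type":"number"}},"required":["offset","dr","grip"]}

```bash
mkdir -p pics; python3 - <<'E'
from bench import r, snapshot
import cv2,pickle
s=r.sense();print(s)
d={}
for n in("scene","top"):
    p=snapshot(n);d[n]=p;cv2.imwrite(f"pics/{n}0.png",p["pixels"][:,:,::-1]);print({k:v for k,v in p.items() if k!="pixels"})
pickle.dump(d,open("d0.pkl","wb"))
E
```

```text
{'time': 0.0, 'joint_pos': array([-8.00079652e+01,  7.51238060e+00,  8.53305433e+01, -5.05784368e-04,
        8.72615603e+01, -4.89415166e+00]), 'qd': array([-0.08976483,  0.00196216,  0.01605138,  0.01019155,  0.06784452,
       -0.0284881 ]), 'joint_efforts': array([-9.97178977e-04, -5.69409907e+01, -5.00541580e+01, -1.96340311e-04,
        1.51580293e-02,  2.36025318e-05]), 'tool_pos': array([ 154.05064827, -579.31226634,  230.26075285]), 'tcp_rot': array([-94.61713912,  89.89551458, 100.269072  ]), 'ft_force': array([ 0.11488805,  0.23380151, -0.3690652 ]), 'wrist_torque': array([-0.07459415,  0.00735764,  0.00936468]), 'finger_gap': 85.33053419565651}
{'fx': 520.9453755347371, 'fy': 520.9453755347371, 'cx': 320.43970178095225, 'cy': 238.84065684012552, 'world_to_cam': array([[ 8.64957633e-01,  5.01631960e-01, -1.46174747e-02,
        -4.34510863e+02],
       [-3.83294331e-01,  6.79150269e-01,  6.25971540e-01,
         1.73248313e+02],
       [ 3.23934792e-01, -5.35836066e-01,  7.79708895e-01,
        -1.44844594e+03],
       [ 0.00000000e+00,  0.00000000e+00,  0.00000000e+00,
         1.00000000e+00]])}
{'fx': 584.6383889222425, 'fy': 584.6383889222425, 'cx': 319.47803698385565, 'cy': 244.511515220452, 'world_to_cam': array([[ 6.79188111e-03, -9.99956653e-01, -6.36888685e-03,
        -1.84773166e+01],
       [ 9.97773169e-01,  6.35416843e-03,  6.63952354e-02,
        -5.37033209e+02],
       [-6.63518884e-02, -6.80565297e-03,  9.97773075e-01,
        -1.59116382e+03],
       [ 0.00000000e+00,  0.00000000e+00,  0.00000000e+00,
         1.00000000e+00]])}
```

View pics/scene0.png

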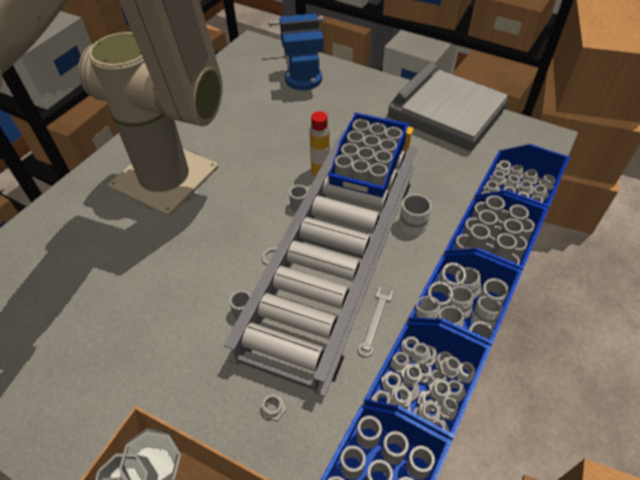

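View pics/top0.png

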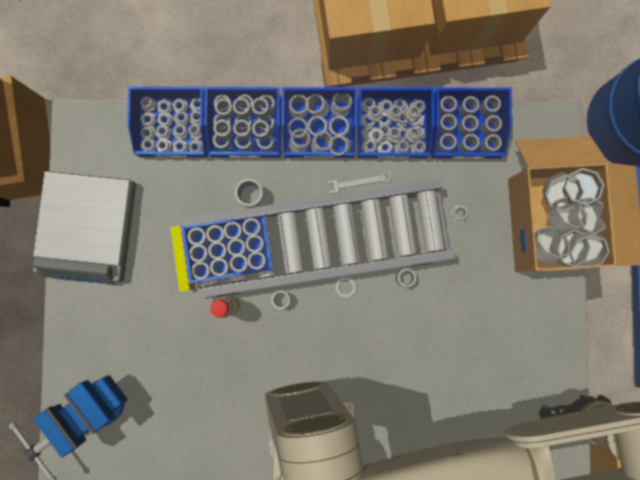

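The scene view shows rollers 1–6 running from about (285,345) up to (345,210), with the bin at (370,150). In the top view rollers 1–6 sit at columns 432 down to 290, rows 220–240, with the bin at about (228,248), the yellow stop at (180,257) and the can cap at (219,308). Next I'll measure the rollers and rails.

```bash
cat > h.py <<'E'
import numpy as np
def cast(p,u,v,z):
    W=p["world_to_cam"];R=W[:3,:3];t=W[:3,3]
    c=-R.T@t
    d=R.T@np.array([(u-p["cx"])/p["fx"],-(v-p["cy"])/p["fy"],-1.0])
    return c+d*(z-c[2])/d[2]
def proj(p,X):
    W=p["world_to_cam"];q=W[:3,:3]@np.array(X,float)+W[:3,3]
    return np.array([p["cx"]+p["fx"]*q[0]/-q[2],p["cy"]+p["fy"]*q[1]/q[2]])
E
python3 - <<'E'
import pickle,cv2,numpy as np
from h import *
d=pickle.load(open("d0.pkl","rb"))
p=d["top"];im=p["pixels"]
c=im[170:310,160:480][:,:,::-1];cv2.imwrite("pics/topz.png",cv2.resize(c,(800,350),interpolation=cv2.INTER_CUBIC))
g=im.min(axis=2)
m=((g>165)*255).astype(np.uint8);m[:, :270]=0;m[:,450:]=0;m[:185]=0;m[278:]=0
n,l,st,ce=cv2.connectedComponentsWithStats(m)
for i in range(1,n):
    if st[i,4]>100:
        ys,xs=np.where(l==i); rr=cv2.minAreaRect(np.c_[xs,ys].astype(np.float32))
        print(st[i],rr,cast(p,*rr[0],105).round(1))
s=d["scene"];im=s["pixels"]
c=im[110:400,220:430][:,:,::-1];cv2.imwrite("pics/scz.png",cv2.resize(c,None,fx=2,fy=2,interpolation=cv2.INTER_CUBIC))
E
```

```text
[423 192  16  58 383] ((430.1878356933594, 220.47109985351562), (57.24953079223633, 7.98300313949585), 81.25383758544922) [ 596.  -303.7  105. ]
[395 196  15  58 412] ((401.4127502441406, 224.66107177734375), (57.99663162231445, 7.364069938659668), 81.57302856445312) [ 584.5 -228.7  105. ]
[366 200  15  59 419] ((372.9927978515625, 229.15261840820312), (58.543941497802734, 7.310501575469971), 81.38435363769531) [ 572.3 -154.7  105. ]
[338 205  15  58 448] ((345.330810546875, 233.52333068847656), (57.968421936035156, 7.890811443328857), 82.14668273925781) [560.5 -82.7 105. ]
[310 209  13  59 332] ((315.6618347167969, 238.052001953125), (58.54201889038086, 5.854201793670654), 81.25383758544922) [548.1  -5.5 105. ]
[282 213  14  59 398] ((288.9870910644531, 242.00169372558594), (58.5479850769043, 7.070634365081787), 82.50414276123047) [537.4  63.9 105. ]
```

View pics/topz.png

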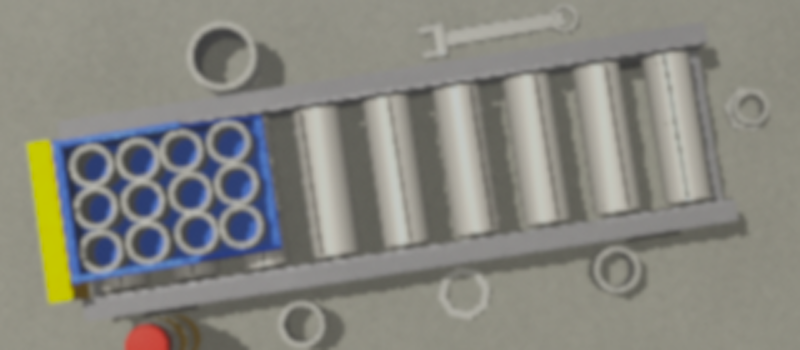

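View pics/scz.png

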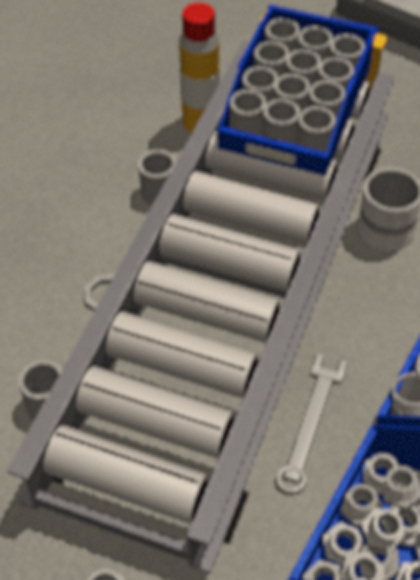

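Roller axes step about (-11.7, 73.5) mm and the track y axis points about 99° in world. I'll refine the edges, locate the can and work out the current tool axes.

```bash
python3 - <<'E'
import pickle,cv2,numpy as np
from h import *
from scipy.spatial.transform import Rotation as Ro
from bench import r
d=pickle.load(open("d0.pkl","rb"))
p=d["top"];g=cv2.cvtColor(p["pixels"],cv2.COLOR_RGB2GRAY).astype(np.float32)
a=np.array([430.2,220.5]);b=np.array([289,242.]);u=(b-a)/np.hypot(*(b-a));n=np.array([-u[1],u[0]])
t=np.arange(-25,175,.5)
prof=np.mean([cv2.remap(g,(a[0]+u[0]*t+n[0]*k).astype(np.float32)[None],(a[1]+u[1]*t+n[1]*k).astype(np.float32)[None],1)[0] for k in range(-18,19,3)],0)
dd=np.gradient(prof)
mx=[i for i in range(2,len(t)-2) if abs(dd[i])>4 and abs(dd[i])==abs(dd[i-2:i+3]).max()]
for i in mx:
    q=a+u*t[i]; print(t[i],round(float(dd[i]),1),q.round(1),cast(p,*q,80).round(1))
# can cap
hsv=cv2.cvtColor(p["pixels"],cv2.COLOR_RGB2HSV)
m=((hsv[...,1]>150)&((hsv[...,0]<8)|(hsv[...,0]>172)));m[:290]=0;m[330:]=0;m[:,250:]=0
ys,xs=np.where(m);print("can",cast(p,xs.mean(),ys.mean(),190))
s=r.sense();print(s["tool_pos"]);print(Ro.from_euler("xyz",s["tcp_rot"],degrees=True).as_matrix().round(3))
E
```

```text
-15.5 -5.9 [445.5 218.2] [ 605.1 -348.9   80. ]
-11.0 -5.9 [441.1 218.8] [ 603.2 -337.1   80. ]
-8.5 9.4 [438.6 219.2] [ 602.2 -330.5   80. ]
-0.5 -5.8 [430.7 220.4] [ 598.8 -309.6   80. ]
1.0 5.8 [429.2 220.7] [ 598.2 -305.7   80. ]
4.0 -4.1 [426.2 221.1] [ 597.  -297.8   80. ]
7.5 -5.9 [422.8 221.6] [ 595.5 -288.6   80. ]
14.5 -8.4 [415.9 222.7] [ 592.6 -270.3   80. ]
19.5 8.7 [410.9 223.4] [ 590.5 -257.2   80. ]
25.0 11.6 [405.5 224.3] [ 588.2 -242.8   80. ]
36.0 -6.0 [394.6 225.9] [ 583.6 -214.    80. ]
41.5 -8.6 [389.2 226.7] [ 581.3 -199.7   80. ]
48.5 8.5 [382.3 227.8] [ 578.4 -181.3   80. ]
53.5 12.2 [377.3 228.6] [ 576.3 -168.2   80. ]
64.5 -5.9 [366.4 230.2] [ 571.8 -139.5   80. ]
68.5 -7.3 [362.5 230.8] [ 570.1 -129.    80. ]
76.0 5.8 [355.1 231.9] [ 567.  -109.4   80. ]
80.0 11.0 [351.1 232.5] [565.3 -98.9  80. ]
94.5 -8.1 [336.8 234.7] [559.3 -61.   80. ]
105.5 8.1 [325.9 236.4] [554.7 -32.2  80. ]
111.0 -4.4 [320.5 237.2] [552.4 -17.8  80. ]
113.0 11.0 [318.5 237.5] [551.6 -12.6  80. ]
118.0 -4.2 [313.5 238.3] [5.495e+02 5.000e-01 8.000e+01]
122.5 -10.9 [309.1 238.9] [547.6  12.2  80. ]
134.0 7.8 [297.7 240.7] [542.8  42.3  80. ]
139.5 4.4 [292.3 241.5] [540.5  56.7  80. ]
146.5 -11.5 [285.4 242.6] [537.6  75.   80. ]
151.0 -10.8 [280.9 243.2] [535.8  86.7  80. ]
166.5 -8.0 [265.6 245.6] [529.3 127.2  80. ]
169.5 10.7 [262.6 246. ] [528.1 135.1  80. ]
can [368.7043357  228.25620613 190.        ]
[ 154.06794457 -579.36007407  230.33012813]
[[-0.     0.257 -0.966]
 [ 0.002 -0.966 -0.257]
 [-1.    -0.002 -0.   ]]
```

Call:
{"api": "send_rows", "payload": {
  "offset": [
    [0,0,0],
    [0,0,0],
    [0,0,0],
    [0,0,0],
    [0,0,0]
  ],
  "dr": [
    [-10.5,0,0],
    [-10.5,0,0],
    [-10.5,0,0],
    [-10.5,0,0],
    [-10.5,0,0]
  ],
  "grip": [0,0,0,0,0],
  "force": 40
}}

```text
time: 0.72
tool_pos: [154.1, -579.5, 230.6]
tcp_rot: [-147.7, 89.9, 100.0]
ft_force: [0.1, -0.0, 0.6]
finger_gap: 0.1
```

Call:
{"api": "send_rows", "payload": {
  "offset": [
    [0,0,0],
    [0,0,0],
    [0,0,0],
    [0,0,0]
  ],
  "dr": [
    [-10.5,0,0],
    [-10.5,0,0],
    [-10.6,0,0],
    [0,0,0]
  ],
  "grip": [0,0,0,0]
}}

```text
time: 1.23
tool_pos: [154.1, -579.6, 230.7]
tcp_rot: [-179.6, 89.9, 99.3]
ft_force: [0.5, -0.3, 0.1]
finger_gap: 0.1
```

```bash
cat > go.py <<'E'
import sys,numpy as np
from scipy.spatial.transform import Rotation as Ro
from bench import r
s=r.sense();R=Ro.from_euler("xyz",s["tcp_rot"],degrees=True).as_matrix()
print(s["time"],s["tool_pos"].round(2),s["ft_force"].round(2),s["finger_gap"].round(1),s["joint_pos"].round(1));print(R.round(4))
t=np.array([float(v) for v in sys.argv[1:4]])
print("tool offset cm",(R.T@(t-s["tool_pos"])/10).round(2))
w=np.array([.987,.158,0]);print("rot needed deg",np.degrees(np.arctan2(*(np.cross(R[:,1],w)[2],R[:,1]@w))))
E
python3 go.py 598 -307 150
```

```text
Traceback (most recent call last):
  File "go.py", line 5, in <module>
    print(s["time"],s["tool_pos"].round(2),s["ft_force"].round(2),s["finger_gap"].round(1),s["joint_pos"].round(1));print(R.round(4))
                                                                  ^^^^^^^^^^^^^^^^^^^^^
AttributeError: 'float' object has no attribute 'round'
```

```bash
sed -i 's/s\["finger_gap"\].round(1)/round(s["finger_gap"],1)/' go.py; python3 go.py 598 -307 150
```

```text
1.225 [ 154.1  -579.57  230.73] [ 0.52 -0.3   0.08] 0.1 [-80.    7.5  85.3   0.   87.3 -88.9]
[[-2.000e-04  9.879e-01  1.550e-01]
 [ 1.000e-03  1.550e-01 -9.879e-01]
 [-1.000e+00 -0.000e+00 -1.000e-03]]
tool offset cm [  8.09  48.08 -20.04]
rot needed deg 0.1772982545180395
```

Call:
{"api": "send_rows", "payload": {
  "offset": [
    [0,4,-1.67],
    [0,5,-2.08],
    [0,5,-2.08],
    [0,5,-2.08],
    [0,5,-2.08]
  ],
  "dr": [
    [0,0,0],
    [0,0,0],
    [0,0,0],
    [0,0,0],
    [0,0,0]
  ],
  "grip": [0,0,0,0,0]
}}

```text
time: 1.85
tool_pos: [376.9, -442.6, 231.2]
tcp_rot: [-135.1, 90.0, 143.5]
ft_force: [-0.2, -1.0, -0.6]
finger_gap: -0.0
```

Call:
{"api": "send_rows", "payload": {
  "offset": [
    [0,5,-2.08],
    [0,5,-2.08],
    [0,5,-2.08],
    [0,5,-2.08],
    [0,4,-1.67]
  ],
  "dr": [
    [0,0,0],
    [0,0,0],
    [0,0,0],
    [0,0,0],
    [0,0,0]
  ],
  "grip": [0,0,0,0,0]
}}

```text
time: 2.48
tool_pos: [598.7, -305.9, 230.9]
tcp_rot: [-154.4, 90.0, 124.4]
ft_force: [0.6, -0.7, 1.1]
finger_gap: 0.3
```

Call:
{"api": "send_rows", "payload": {
  "offset": [
    [2,0,0],
    [3,0,0],
    [2.5,0,0],
    [0,0,0]
  ],
  "dr": [
    [0,0,0],
    [0,0,0],
    [0,0,0],
    [0,0,0]
  ],
  "grip": [0,0,0,0]
}}

```text
time: 2.98
tool_pos: [594.3, -306.9, 152.3]
tcp_rot: [-128.1, 89.6, 150.7]
ft_force: [0.1, -0.7, -0.1]
finger_gap: -0.0
```

```bash
python3 go.py 598 -307 115
python3 - <<'E'
from bench import snapshot
import cv2
for n,(y0,y1,x0,x1) in {"top":(170,310,160,480),"scene":(110,400,180,430)}.items():
    c=snapshot(n)["pixels"][y0:y1,x0:x1,::-1];cv2.imwrite(f"pics/{n}1.png",cv2.resize(c,None,fx=2,fy=2,interpolation=cv2.INTER_CUBIC))
E
```

```text
2.975 [ 594.33 -306.95  152.32] [ 0.13 -0.67 -0.13] -0.0 [-31.7  21.   77.9  -0.   81.6 -40.5]
[[-0.0059  0.9883  0.1526]
 [ 0.0033  0.1526 -0.9883]
 [-1.     -0.0053 -0.0042]]
tool offset cm [3.73 0.38 0.08]
rot needed deg 0.3155274209168263
```

View pics/scene1.png

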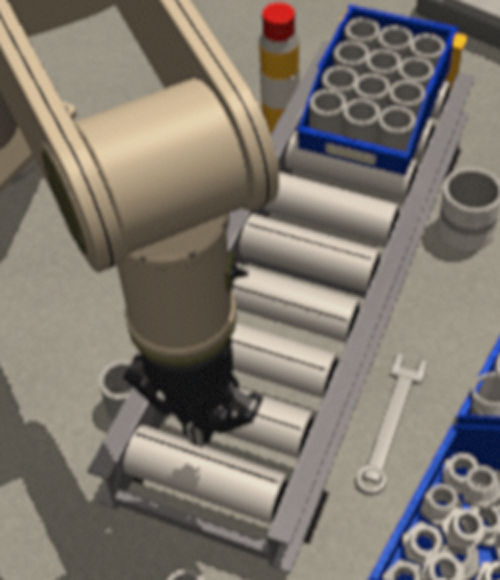

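View pics/top1.png

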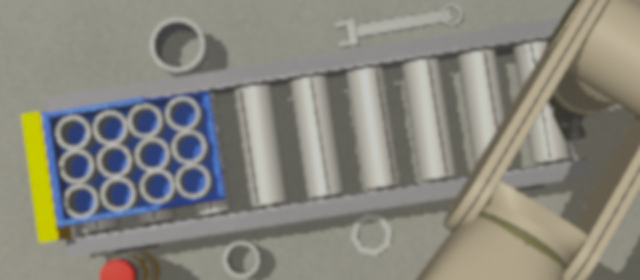

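The scene view shows the shut gripper over roller 1, its shadow on the roller at about (185,470). Bin, wrench, nipple and can are untouched. Now I'll come down close and feel for contact.

Call:
{"api": "send_rows", "payload": {
  "offset": [
    [2,0,0.5],
    [1.7,0,0],
    [0,0,0]
  ],
  "dr": [
    [0,0,0],
    [0,0,0],
    [0,0,0]
  ],
  "grip": [0,0,0]
}}

```text
time: 3.45
tool_pos: [596.2, -311.6, 116.2]
tcp_rot: [-131.6, 89.7, 147.4]
ft_force: [-0.3, 0.8, -0.2]
finger_gap: -0.1
```

```bash
python3 go.py 598 -307 105
```

```text
3.45 [ 596.23 -311.65  116.18] [-0.33  0.78 -0.17] -0.1 [-32.   23.1  79.1   0.   78.1 -40.9]
[[-0.004   0.9878  0.1557]
 [ 0.0026  0.1557 -0.9878]
 [-1.     -0.0036 -0.0032]]
tool offset cm [ 1.12  0.25 -0.43]
rot needed deg 0.1345362048368313
```

Call:
{"api": "send_rows", "payload": {
  "offset": [
    [0.6,0,0],
    [0.2,0,0],
    [0,0,0]
  ],
  "dr": [
    [0,0,0],
    [0,0,0],
    [0,0,0]
  ],
  "grip": [0,0,0]
}}

```text
time: 3.82
tool_pos: [597.9, -312.5, 111.5]
tcp_rot: [45.4, 90.0, -35.6]
ft_force: [0.8, 0.2, 0.2]
finger_gap: -0.0
```

Call:
{"api": "send_rows", "payload": {
  "offset": [
    [0.1,0,0],
    [0,0,0]
  ],
  "dr": [
    [0,0,0],
    [0,0,0]
  ],
  "grip": [0,0]
}}

```text
time: 4.08
tool_pos: [597.9, -312.5, 110.5]
tcp_rot: [50.5, 90.0, -30.5]
ft_force: [-0.6, 0.5, -0.6]
finger_gap: -0.3
```

Call:
{"api": "send_rows", "payload": {
  "offset": [
    [0.1,0,0],
    [0,0,0]
  ],
  "dr": [
    [0,0,0],
    [0,0,0]
  ],
  "grip": [0,0]
}}

```text
time: 4.32
tool_pos: [597.8, -312.5, 109.2]
tcp_rot: [-128.8, 90.0, 150.2]
ft_force: [-0.1, -0.3, 0.7]
finger_gap: 0.2
```

Call:
{"api": "send_rows", "payload": {
  "offset": [
    [0.2,0,0],
    [0,0,0]
  ],
  "dr": [
    [0,0,0],
    [0,0,0]
  ],
  "grip": [0,0]
}}

```text
time: 4.58
tool_pos: [597.7, -312.4, 107.0]
tcp_rot: [-133.2, 90.0, 145.8]
ft_force: [0.7, 0.3, 0.1]
finger_gap: -0.1
```

Call:
{"api": "send_rows", "payload": {
  "offset": [
    [0.1,0,0],
    [0,0,0]
  ],
  "dr": [
    [0,0,0],
    [0,0,0]
  ],
  "grip": [0,0]
}}

```text
time: 4.82
tool_pos: [597.8, -312.4, 106.1]
tcp_rot: [-132.4, 90.0, 146.6]
ft_force: [0.3, -0.3, 0.3]
finger_gap: 0.2
```

Call:
{"api": "send_rows", "payload": {
  "offset": [
    [0.1,0,0],
    [0,0,0]
  ],
  "dr": [
    [0,0,0],
    [0,0,0]
  ],
  "grip": [0,0]
}}

```text
time: 5.08
tool_pos: [597.8, -312.5, 105.2]
tcp_rot: [-136.6, 90.0, 142.4]
ft_force: [-0.5, 0.4, -0.3]
finger_gap: 0.1
```

Call:
{"api": "send_rows", "payload": {
  "offset": [
    [0.05,0,0],
    [0,0,0]
  ],
  "dr": [
    [0,0,0],
    [0,0,0]
  ],
  "grip": [0,0]
}}

```text
time: 5.32
tool_pos: [597.9, -312.6, 105.1]
tcp_rot: [27.0, 90.0, -54.0]
ft_force: [-0.9, 0.2, 3.6]
finger_gap: 0.2
```

Call:
{"api": "send_rows", "payload": {
  "offset": [
    [0.05,0,0],
    [0,0,0]
  ],
  "dr": [
    [0,0,0],
    [0,0,0]
  ],
  "grip": [0,0]
}}

```text
time: 5.58
tool_pos: [598.0, -312.9, 105.0]
tcp_rot: [26.9, 90.0, -54.2]
ft_force: [-1.5, 1.0, 4.8]
finger_gap: -0.3
```

Contact is clear: about 5 N at a TCP height of 105.0. I'll brush along −tool z, which is towards the bin.

Call:
{"api": "send_rows", "payload": {
  "offset": [
    [0,0,-0.7],
    [0,0,-0.8],
    [0,0,-1]
  ],
  "dr": [
    [0,0,0],
    [0,0,0],
    [0,0,0]
  ],
  "grip": [0,0,0]
}}

```text
time: 5.95
tool_pos: [593.9, -287.2, 104.1]
tcp_rot: [137.1, 90.0, 56.1]
ft_force: [0.6, 0.5, 0.5]
finger_gap: 0.1
```

```bash
python3 go.py 586 -233 104.5
python3 - <<'E'
from bench import snapshot
import cv2
c=snapshot("scene")["pixels"][110:400,180:430,::-1];cv2.imwrite("pics/scene2.png",cv2.resize(c,None,fx=2,fy=2,interpolation=cv2.INTER_CUBIC))
E
```

```text
5.95 [ 593.88 -287.23  104.14] [0.63 0.55 0.45] 0.1 [-30.3  21.5  82.4   0.   76.1 -39.2]
[[ 2.000e-04  9.878e-01  1.560e-01]
 [ 2.000e-04  1.560e-01 -9.878e-01]
 [-1.000e+00  2.000e-04 -2.000e-04]]
tool offset cm [-0.04  0.07 -5.48]
rot needed deg 0.12043119285609141
```

View pics/scene2.png

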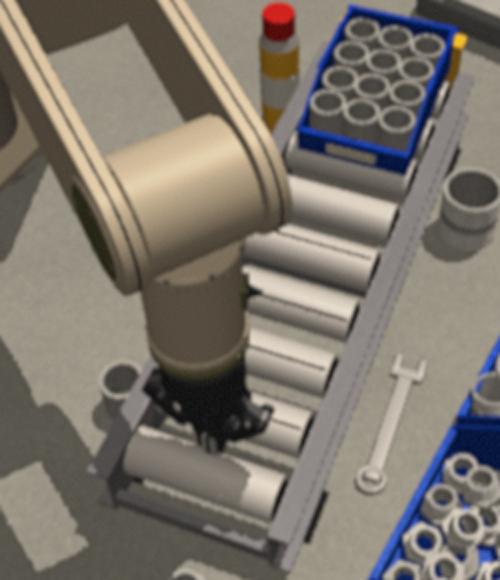

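Roller 1's dark seam, which was along its upper face at (135–280, 430–480), has turned out of view towards the bin. Continuing.

Call:
{"api": "send_rows", "payload": {
  "offset": [
    [0,0,-1],
    [0,0,-1],
    [0,0,-1],
    [0,0,-1],
    [0,0,-1]
  ],
  "dr": [
    [0,0,0],
    [0,0,0],
    [0,0,0],
    [0,0,0],
    [0,0,0]
  ],
  "grip": [0,0,0,0,0]
}}

```text
time: 6.62
tool_pos: [586.2, -238.2, 105.1]
tcp_rot: [21.3, 89.9, -59.7]
ft_force: [-1.8, -0.7, 2.9]
finger_gap: 0.3
```

```bash
python3 go.py 586 -233 104.5
```

```text
6.625 [ 586.21 -238.21  105.06] [-1.8  -0.65  2.92] 0.3 [-26.7  17.5  87.3  -0.   75.2 -35.7]
[[ 6.000e-04  9.877e-01  1.562e-01]
 [-9.000e-04  1.562e-01 -9.877e-01]
 [-1.000e+00  4.000e-04  1.000e-03]]
tool offset cm [ 0.06  0.06 -0.52]
rot needed deg 0.10781228009394768
```

Call:
{"api": "send_rows", "payload": {
  "offset": [
    [0,0,-1],
    [0,0,-1],
    [0,0,-1]
  ],
  "dr": [
    [0,0,0],
    [0,0,0],
    [0,0,0]
  ],
  "grip": [0,0,0]
}}

```text
time: 7.0
tool_pos: [581.2, -207.9, 103.9]
tcp_rot: [-160.6, 90.0, 118.4]
ft_force: [-0.1, 0.4, -0.3]
finger_gap: -0.1
```

```bash
python3 go.py 574.3 -159 104.5
python3 - <<'E'
from bench import snapshot
import cv2
c=snapshot("scene")["pixels"][110:400,180:430,::-1];cv2.imwrite("pics/scene3.png",cv2.resize(c,None,fx=2,fy=2,interpolation=cv2.INTER_CUBIC))
E
```

```text
7.0 [ 581.21 -207.86  103.9 ] [-0.07  0.43 -0.33] -0.1 [-24.4  15.3  89.9   0.   74.7 -33.4]
[[-3.000e-04  9.877e-01  1.562e-01]
 [ 5.000e-04  1.562e-01 -9.877e-01]
 [-1.000e+00 -2.000e-04 -5.000e-04]]
tool offset cm [-0.06  0.08 -4.93]
rot needed deg 0.10749239494246832
```

View pics/scene3.png

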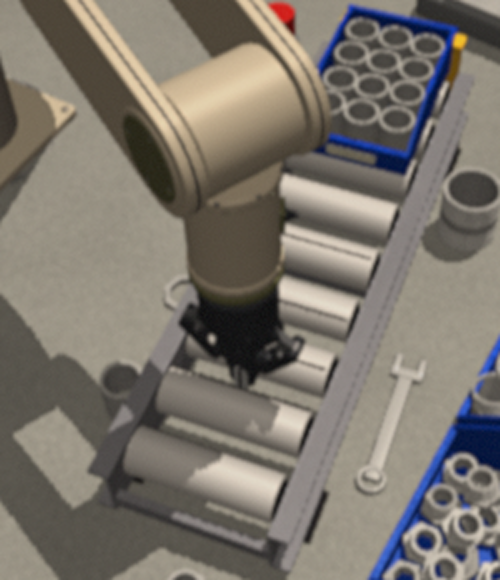

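Roller 2's seam has also turned out of view, and the bin and fittings haven't moved. On to rollers 3 and 4.

Call:
{"api": "send_rows", "payload": {
  "offset": [
    [0,0,-1],
    [0,0,-1],
    [0,0,-1],
    [0,0,-1],
    [0,0,-1]
  ],
  "dr": [
    [0,0,0],
    [0,0,0],
    [0,0,0],
    [0,0,0],
    [0,0,0]
  ],
  "grip": [0,0,0,0,0]
}}

```text
time: 7.68
tool_pos: [573.7, -159.1, 105.0]
tcp_rot: [27.5, 90.0, -53.5]
ft_force: [-1.1, -0.1, 4.9]
finger_gap: -0.0
```

Call:
{"api": "send_rows", "payload": {
  "offset": [
    [0,0,-1],
    [0,0,-1],
    [0,0,-1]
  ],
  "dr": [
    [0,0,0],
    [0,0,0],
    [0,0,0]
  ],
  "grip": [0,0,0]
}}

```text
time: 8.05
tool_pos: [568.7, -128.9, 103.9]
tcp_rot: [-142.2, 90.0, 136.8]
ft_force: [0.7, 0.4, 0.9]
finger_gap: -0.2
```

```bash
python3 go.py 562.5 -85 104.5
python3 - <<'E'
from bench import snapshot
import cv2
c=snapshot("scene")["pixels"][110:400,180:430,::-1];cv2.imwrite("pics/scene4.png",cv2.resize(c,None,fx=2,fy=2,interpolation=cv2.INTER_CUBIC))
E
```

```text
8.05 [ 568.69 -128.91  103.95] [0.69 0.38 0.87] -0.2 [-17.8  10.3  95.7   0.   73.9 -26.8]
[[-3.000e-04  9.877e-01  1.562e-01]
 [ 3.000e-04  1.562e-01 -9.877e-01]
 [-1.000e+00 -3.000e-04 -3.000e-04]]
tool offset cm [-0.05  0.07 -4.43]
rot needed deg 0.10562994957178788
```

View pics/scene4.png

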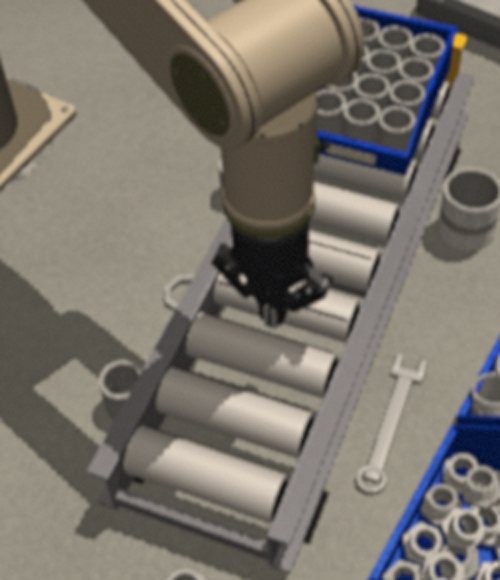

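Roller 3's seam is gone from view too. Roller 4 next.

Call:
{"api": "send_rows", "payload": {
  "offset": [
    [0,0,-1],
    [0,0,-1],
    [0,0,-1],
    [0,0,-1],
    [0,0,-1]
  ],
  "dr": [
    [0,0,0],
    [0,0,0],
    [0,0,0],
    [0,0,0],
    [0,0,0]
  ],
  "grip": [0,0,0,0,0]
}}

```text
time: 8.72
tool_pos: [561.2, -80.0, 105.0]
tcp_rot: [26.6, 90.0, -54.4]
ft_force: [-2.2, -0.3, 5.3]
finger_gap: -0.0
```

Call:
{"api": "send_rows", "payload": {
  "offset": [
    [0,0,-1],
    [0,0,-1]
  ],
  "dr": [
    [0,0,0],
    [0,0,0]
  ],
  "grip": [0,0]
}}

```text
time: 8.98
tool_pos: [557.9, -59.9, 104.1]
tcp_rot: [157.5, 90.0, 76.5]
ft_force: [0.0, 0.2, 0.5]
finger_gap: 0.3
```

```bash
python3 go.py 551 -10 104.5
python3 - <<'E'
from bench import snapshot
import cv2
c=snapshot("scene")["pixels"][110:400,180:430,::-1];cv2.imwrite("pics/scene5.png",cv2.resize(c,None,fx=2,fy=2,interpolation=cv2.INTER_CUBIC))
E
```

```text
8.975 [557.87 -59.85 104.14] [0.05 0.16 0.54] 0.3 [-11.4   7.   99.4   0.   73.6 -20.4]
[[ 0.000e+00  9.877e-01  1.561e-01]
 [ 2.000e-04  1.561e-01 -9.877e-01]
 [-1.000e+00  1.000e-04 -2.000e-04]]
tool offset cm [-0.03  0.1  -5.03]
rot needed deg 0.112582372692993
```

View pics/scene5.png

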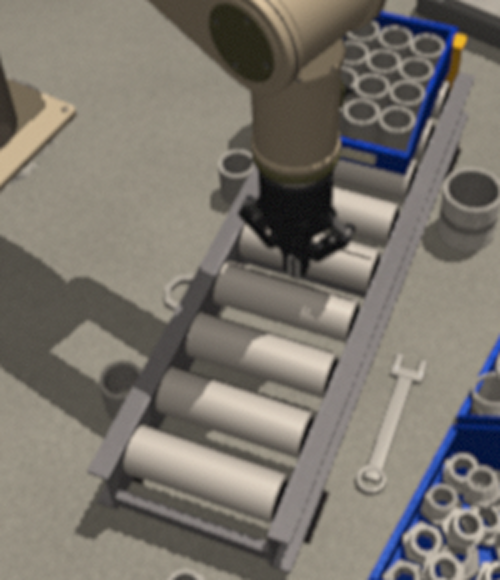

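Roller 4's seam now lies at its far edge, around (222,265)–(350,292). I'll compare seams closely later. Roller 5 next.

Call:
{"api": "send_rows", "payload": {
  "offset": [
    [0,0,-1],
    [0,0,-1],
    [0,0,-1],
    [0,0,-1],
    [0,0,-1]
  ],
  "dr": [
    [0,0,0],
    [0,0,0],
    [0,0,0],
    [0,0,0],
    [0,0,0]
  ],
  "grip": [0,0,0,0,0]
}}

```text
time: 9.65
tool_pos: [550.2, -10.8, 105.0]
tcp_rot: [15.3, 90.0, -65.7]
ft_force: [-3.2, -0.0, 5.3]
finger_gap: -0.1
```

Call:
{"api": "send_rows", "payload": {
  "offset": [
    [0,0,-1],
    [0,0,-1],
    [0,0,-0.7]
  ],
  "dr": [
    [0,0,0],
    [0,0,0],
    [0,0,0]
  ],
  "grip": [0,0,0]
}}

```text
time: 10.02
tool_pos: [545.8, 16.2, 104.1]
tcp_rot: [-147.5, 90.0, 131.5]
ft_force: [-0.4, 0.0, -0.3]
finger_gap: 0.2
```

```bash
python3 go.py 539.5 64 104.5
python3 - <<'E'
from bench import snapshot
import cv2,pickle,numpy as np
p=snapshot("scene")["pixels"]
o=pickle.load(open("d0.pkl","rb"))["scene"]["pixels"]
f=lambda a:cv2.resize(a[150:400,225:400,::-1],None,fx=2.25,fy=2.25,interpolation=cv2.INTER_CUBIC)
cv2.imwrite("pics/cmp6.png",np.hstack([f(o),f(p)]))
E
```

```text
10.025 [545.81  16.18 104.14] [-0.42  0.02 -0.31] 0.2 [ -3.7   4.8 101.8   0.   73.4 -12.7]
[[-1.000e-04  9.877e-01  1.565e-01]
 [ 1.000e-04  1.565e-01 -9.877e-01]
 [-1.000e+00 -1.000e-04 -1.000e-04]]
tool offset cm [-0.04  0.13 -4.82]
rot needed deg 0.09055923034724529
```

View pics/cmp6.png

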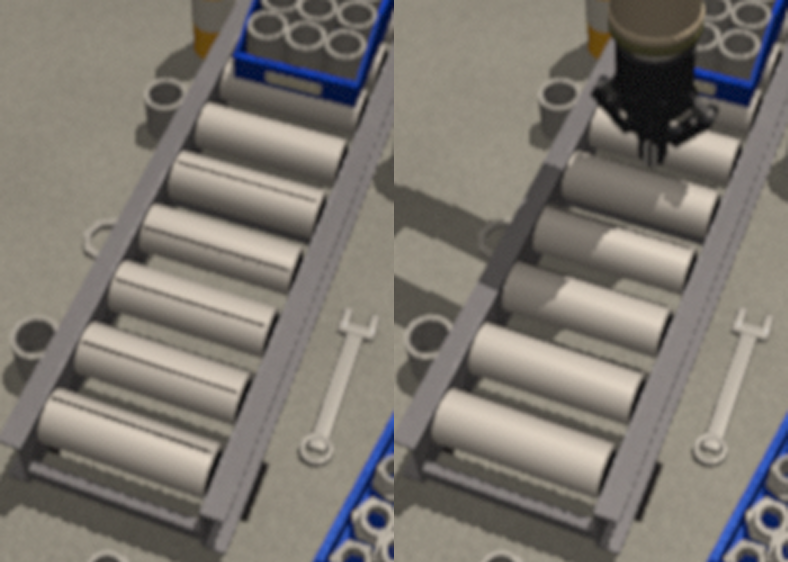

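Comparing before (left) with now (right), the seams of rollers 1–5 have all moved off the visible upper faces. Roller 6 is last: stop just past its axis, short of the bin, then lift.

Call:
{"api": "send_rows", "payload": {
  "offset": [
    [0,0,-1],
    [0,0,-1],
    [0,0,-1],
    [0,0,-1],
    [0,0,-1]
  ],
  "dr": [
    [0,0,0],
    [0,0,0],
    [0,0,0],
    [0,0,0],
    [0,0,0]
  ],
  "grip": [0,0,0,0,0]
}}

```text
time: 10.7
tool_pos: [538.1, 65.4, 104.9]
tcp_rot: [15.2, 90.0, -65.8]
ft_force: [-2.5, -1.1, 5.4]
finger_gap: 0.1
```

Call:
{"api": "send_rows", "payload": {
  "offset": [
    [0,0,-0.7],
    [-0.5,0,0],
    [-2,0,0],
    [-4,0,0],
    [-4,0,0]
  ],
  "dr": [
    [0,0,0],
    [0,0,0],
    [0,0,0],
    [0,0,0],
    [0,0,0]
  ],
  "grip": [0,0,0,0,0]
}}

```text
time: 11.32
tool_pos: [536.8, 71.6, 210.3]
tcp_rot: [-88.7, 90.0, -169.7]
ft_force: [-0.2, 0.1, -0.2]
finger_gap: -0.0
```

Call:
{"api": "send_rows", "payload": {
  "offset": [
    [-3,-3,0],
    [0,-6,0],
    [0,-6,0],
    [0,-3,0],
    [0,0,0]
  ],
  "dr": [
    [0,0,0],
    [0,0,0],
    [0,0,0],
    [0,0,0],
    [0,0,0]
  ],
  "grip": [0,0,0,0,0]
}}

```text
time: 11.95
tool_pos: [358.5, 43.4, 239.9]
tcp_rot: [77.5, 89.9, -3.6]
ft_force: [0.5, -0.0, 1.1]
finger_gap: -0.0
```

```bash
python3 go.py 539.5 64 104.5
python3 - <<'E'
from bench import snapshot
import cv2,pickle,numpy as np
d=pickle.load(open("d0.pkl","rb"))
p=snapshot("scene")["pixels"];o=d["scene"]["pixels"]
f=lambda a:cv2.resize(a[110:400,225:400,::-1],None,fx=2,fy=2,interpolation=cv2.INTER_CUBIC)
cv2.imwrite("pics/cmp7.png",np.hstack([f(o),f(p)]))
p=snapshot("top")["pixels"];o=d["top"]["pixels"]
f=lambda a:cv2.resize(a[170:320,170:470,::-1],None,fx=2,fy=2,interpolation=cv2.INTER_CUBIC)
cv2.imwrite("pics/cmp8.png",np.vstack([f(o),f(p)]))
E
```

```text
11.95 [358.47  43.36 239.87] [ 0.49 -0.02  1.07] -0.0 [ -1.2 -32.8 118.9  -0.   93.8 -10.2]
[[ 2.300e-03  9.878e-01  1.557e-01]
 [-1.000e-04  1.557e-01 -9.878e-01]
 [-1.000e+00  2.300e-03  5.000e-04]]
tool offset cm [13.58 18.17  0.77]
rot needed deg 0.13981338394054654
```

View pics/cmp7.png

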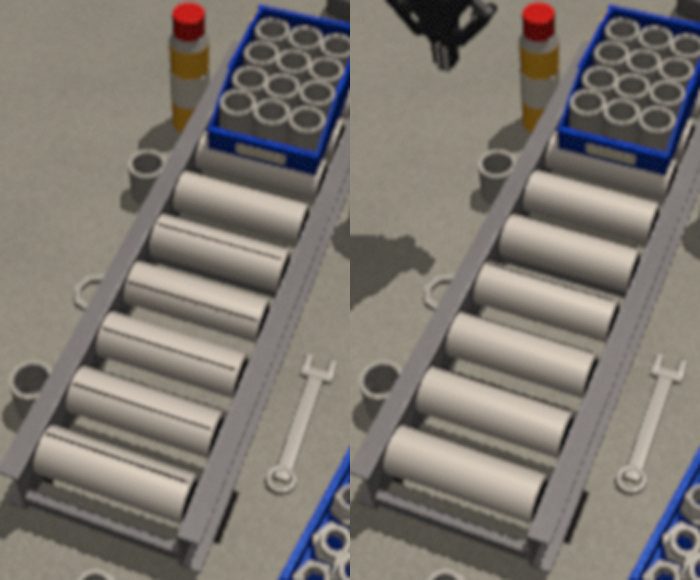

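View pics/cmp8.png

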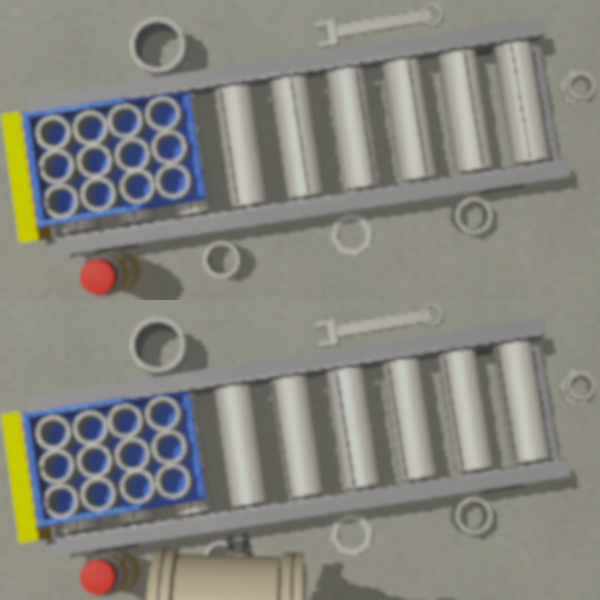

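Seams 1–5 have clearly moved and all the bystanders look unmoved. I'll zoom in on roller 6, whose seam sat at its far edge at the start, and put numbers on any object shift.

```bash
python3 - <<'E'
from bench import snapshot,r
import cv2,pickle,numpy as np
d=pickle.load(open("d0.pkl","rb"))
t=snapshot("top");o=d["top"]["pixels"]; n=t["pixels"]
f=lambda a:cv2.resize(a[205:275,265:345,::-1],None,fx=4.9,fy=4.9,interpolation=cv2.INTER_CUBIC)
cv2.imwrite("pics/z6.png",np.hstack([f(o),f(n)]))
s=snapshot("scene")["pixels"];so=d["scene"]["pixels"]
g=lambda a:cv2.cvtColor(a,cv2.COLOR_RGB2GRAY).astype(np.float32)
for nm,a,b,(y0,y1,x0,x1) in [("bin",o,n,(212,285,182,272)),("nipple",o,n,(175,212,230,268)),("wrench",o,n,(172,195,325,395)),("chase",o,n,(203,224,448,470)),("locknut",o,n,(276,298,334,358)),("coupA",o,n,(266,290,395,420)),("coupB",so,s,(180,212,286,308)),("can",so,s,(108,180,306,332))]:
    w=cv2.createHanningWindow((x1-x0,y1-y0),cv2.CV_32F);print(nm,cv2.phaseCorrelate(g(a)[y0:y1,x0:x1],g(b)[y0:y1,x0:x1],w))
print(r.sense()["ft_force"])
E
```

```text
bin ((0.035429888124987485, 0.5039707099875059), 0.953436508319996)
nipple ((-0.0807909599741663, -0.09837533596625647), 0.9655392110347748)
wrench ((-0.11222775370955418, -0.04621062930646147), 0.906387072470453)
chase ((0.08612545035349939, 0.0006888468202923548), 0.9515333010090722)
locknut ((-0.1164453988384242, 0.001232857321594949), 0.9731005546119478)
coupA ((0.5613437282130782, -0.06449837707843464), 0.9123657119274139)
coupB ((-0.20632259126864128, 0.06918734278564642), 0.7976325508207083)
can ((0.37202691940960797, -0.027596889545428382), 0.9542101631439271)
[-0.12743603 -0.77968813  0.26428209]
```

View pics/z6.png

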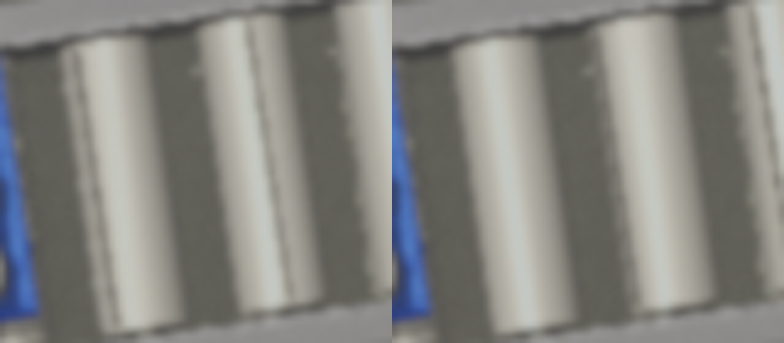

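Roller 6's seam was visible along its left (bin-side) face and has now rolled under, out of sight. That is well over 14°. Bin and fittings shifted less than 1 px. Handing in.

```bash
python3 -c "
from bench import workorder
print(workorder.hand_in())"
```

```text
the job is handed in; nothing more can be done
None
```

I brushed the shut fingertips along rollers 1 to 6 in order, each towards the bin, and then lifted the arm clear and handed the job in. `hand_in()` gave no verdict. The arm's clock read about 12 s of the 35 s allowed.

- **Contact force:** the readings during contact were 3 to 5.5 N of vertical force. I only saw the force at the end of each call, so short peaks in between were not recorded. I took no reading in the middle of rubbing roller 1, only about 5 N when the tips touched down on it.
- **Rollers turned:** before and after pictures show the dark seams of all six rollers moved from where they started. Roller 6's seam went out of sight on its bin side, so I know it turned about 30° or more, but not the exact angle. I did not measure the seam angles on the other rollers either.
- **Rollers at rest:** I did not check this separately. The last pictures were taken more than a second after the fingers lifted.
- **Bin and bystanders:** image shifts were at most about 0.6 pixel, roughly 1.5 mm, against the 15 mm limit. The coupling nearest the can gave the weakest image match, but its shift was only about 0.2 pixel.
- **At the end:** the arm was clear of everything, with about 1 N on the wrist, which is within the sensor noise. No check failed or disagreed.

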